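Seat the slide plate on the microscope stage's pins

ROBOT

A 7-joint arm with a two-finger parallel gripper is mounted at the origin on the work surface. World frame = base frame: x ahead of the robot, y to its left, z up, the work surface at z = 0. Lengths are in m, angles in degrees, forces in N, time in s.
With the tool pointing down it reaches from about 0.425 to 0.875 m from the base axis. Payload 4.7 kg.
Tool frame: the origin (TCP) lies midway between the tips of the shut fingers; the grasp point (between the pads) lies 19 mm behind it; z points along the fingers, y is the direction in which the jaws open and shut (so a half turn about z gives the same grasp; the last joint's range is limited). The gripper opens to 87 mm and grips with 3 to 60 N. Pads are 19 mm wide; open, the fingers measure 117 mm over their backs; the gripper's body (75 mm by 190 mm) begins 51 mm behind the grasp point.
Start: joints at [76.152, 18.392, -4.016, 83.108, 1.295, 78.541, -3.26], TCP at [0.164, -0.629, 0.223] pointing down, gripper open.
Joint ranges: [-163.93, 163.93], [-17.29, 119.83], [-79.2, 71.16], [3.27, 140.29], [-89.18, 269.18], [5.43, 117.66], [-154.24, 154.24]. Speed limits (degrees/s): [147.25, 147.25, 180, 180, 180, 180, 180].

INTERFACE

Orientations are given as [roll, pitch, yaw] about the fixed x, y, z axes, in that order (R = Rz(yaw) Ry(pitch) Rx(roll)).
In Python, from cell import env gives the robot as it stands. The module is installed in compiled form; this text tells all that it offers.
- The arm moves only by the tool servo_tool, never from a script. Its argument "plan" is a list of rows, each a list of 3 entries, a list of its own where there are three numbers: the opening, from 0 (shut) to 1 (fully open), then the shift along the tool's x, y, z in cm, then the turn, a rotation vector about the tool's x, y, z in degrees. A call has 1 to 20 rows; each row shifts and turns the pose as measured when the row begins, along the tool's axes as they then stand; what a row does not reach is not made up. A row lasts 1/12 s, in which the tool goes at most 41.7 mm and 7.16 degrees, less where a joint would pass 70% of its speed; a pose out of reach is approached as far as the arm can. A call is refused whole if a number of a shift passes 4.17 or a number of a turn 7.16, either way. A call with a gripper value outside its range is refused whole. The fingers move at their own pace and stop on an object; "force" is the grip in N (left out, the last holds). Time passes only in rows, so rows that do not move let the fingers close. It gives the time, the measured TCP pose, the force and the opening at its end, in the units of the state.
- env.get_obs(): the state, without advancing time (a new reading comes with each control period).
- env.read_camera(name): name is "side" or "top"; returns a dict with "image" (400x640x3 uint8, blue, green, red), "fx", "fy", "cx", "cy" (pixels), "rvec" (rotation vector, rad) and "tvec" (3), from world to camera coordinates, as OpenCV has them. Camera axes: x right, y down, z forward; pixel columns grow to the right and rows downward; lengths in m; the calibration is good to about 2 mm. A picture is of the moment at which its call begins. There is no depth.
- env.sign_off(): hands the job in, once; it reports no verdict.
The state is a dict: "time_s": time; "qpos": joint angles; "joint_velocities": joint speeds; "effort": joint torques, N m; "tool_pos": TCP position; "tool_rot": TCP orientation; "force": force on the tool from outside, world axes, zero at the start; "wrist_torque": the same for the moment, N m; "grip_width": finger opening in m.
Only numpy, scipy, OpenCV 4.12 (cv2) and the standard library are available. Lean on these libraries where they do the work, as an engineer would, in place of code of your own. Each camera call takes 0.05 s, during which the arm holds its last target. There are 200 camera calls.

TASK

The slide plate has been laid askew on the microscope stage, with its robot-side edge riding up on the two locating pins. Nudge it sideways with the fingertips, without ever lifting it, until both of its holes drop over the pins and it lies flat on the stage, then take the fingers away. Leave the jar, the oil bottle and the slide box where they stand.

Things in the scene. Friction and masses are not known exactly. Their poses are not given: they have to be found in the camera images.
- stage: Microscope stage fixed to the bench; position and yaw (within 0.4 rad) vary. Black flat deck, its top 25 mm above the bench, spanning x -95 to +85, y -155 to +155 mm. Only a fence along y near the far edge and two steel pins rise above it. Origin on the bench under the stage; x away from the robot, y to its left, z up.
- plate: Loose aluminium slide plate, 120 (x) x 200 (y) x 8 mm, 0.36 to 0.56 kg, four glass slides fixed on top (1 mm higher). Origin: centre of the underside; seated, it is 25 mm above the stage's origin, axes parallel. It starts 16 to 34 mm to stage +y and 5 to 18 mm to -x of that, turned up to 0.12 rad, lying on both pin tips and its far bottom edge. Slides with about 1.5 to 4 N.
- hole_left (a point): Centre of the plate's +y hole at its underside (plate x -40, y +50, z 0 mm). Round through hole, 14 mm diameter: 2 mm play all round the pin. Riding on the pins, the underside here is about 6 mm above the deck.
- hole_right (a point): Centre of the plate's -y hole at its underside (plate x -40, y -50, z 0 mm). Same size as the other.
- pin_left (a point): Foot of the +y pin on its axis, at deck height (stage x -40, y +50, z 25 mm). Pin 10 mm diameter, 6 mm tall, the upper 3 mm tapering to a flat tip of 6 mm diameter. hole_left belongs over it.
- pin_right (a point): Foot of the -y pin on its axis, at deck height (stage x -40, y -50, z 25 mm); same shape. hole_right belongs over it.
- fence (a point): Foot of the middle of the fence's robot-side face (stage x +61, y 0, z 25 mm). Straight aluminium bar along y, 290 mm long, 12 mm thick, 10 mm higher than the deck. A plate pushed against it is square, its holes in line with the pins (1 mm past centre); slid along it towards -y it drops over the pins, which then stop it. Seated, the plate's far edge is 1 mm short of it.
- jar: Bystander: loose glass jar, blue cap, 54 mm diameter, 85 mm tall, standing off the stage's right (-y) end. Origin at the centre of its underside.
- oil: Bystander: loose small amber bottle, white cap, 28 mm diameter, 65 mm tall, standing beyond the fence. Origin at the centre of its underside.
- slidebox: Bystander: loose white box of slides, 34 x 90 x 32 mm, beyond the fence. Origin at the centre of its underside.
Mind the look-alikes: they are no part of the job. What is meant by the plate is not blue or purple, and is the larger of those in its own colour.

How it is judged (in metres and radians):
At the end, for the whole second after the job is handed in: Both holes of the plate are over their pins (centres within 4 mm) and the plate lies flat on the deck (underside at both holes within 1.8 mm of the deck, tilt below 0.02 rad), at rest; jar, oil bottle and slide box are within 15 mm of where they stood (z of each of hole_left, hole_right in the frame of stage below 0.0268 m and horizontal distance between hole_left and pin_left below 0.004 m and horizontal distance between hole_right and pin_right below 0.004 m and angle between plate's own z axis and vertical below 0.02 rad and linear speed of plate below 0.01 m/s and angular speed of plate below 0.05 rad/s and distance of each of jar, oil, slidebox from where it was at the start of the episode below 0.015 m); the robot touches nothing.
It fails at once if the plate is lifted (its underside's centre more than 13 mm above the deck) (z of plate in the frame of stage above 0.038 m).
It fails at once if the plate is tipped up (more than 0.2 rad) (angle between plate's own z axis and vertical above 0.2 rad).
It fails at once if the plate is pushed off the deck (z of plate in the frame of stage below 0.019 m).
It fails at once if the jar, oil bottle or slide box is moved by more than 15 mm (distance of any of jar, oil, slidebox from where it was at the start of the episode above 0.015 m).
It also fails if it takes over 72 s, if anything falls off the work surface, if the arm or the gripper's body presses on something with over 40 N, if the wrist force passes 120 N, or if a joint passes its speed limit or range.

## Working session

There is one attempt and no reset: what is moved stays moved. The work goes in short steps, Python scripts to look and compute and a tool call to move; the robot and the scene stay as the last step left them, time stands still between calls to the robot, and variables do not carry over. Pictures are saved under pics/ and viewed, about 8 in all and at most 12, crops included, and the job is handed in when it is done.

Besides the shell and the picture viewer there is one more tool, called after ">>>" by a JSON object that holds its "method" and its "body". servo_tool: Moves the arm, as the interface text tells. Its arguments: {"type":"object","properties":{"plan":{"type":"array"},"force":{"type":"number"}},"required":["plan"]}

```bash
mkdir -p pics
cat > h.py <<'E'
from cell import env
import cv2, numpy as np
def snap(n,f):
    c=env.read_camera(n); cv2.imwrite(f'pics/{f}.png',c['image']); np.save(f'pics/{f}.npy',c,allow_pickle=True); return c
def ray(c,uv,z):
    R=cv2.Rodrigues(np.array(c['rvec'],float))[0]; t=np.array(c['tvec'],float).ravel()
    o=-R.T@t; out=[]
    for u,v in uv:
        d=R.T@np.array([(u-c['cx'])/c['fx'],(v-c['cy'])/c['fy'],1]); out.append((o+d*(z-o[2])/d[2])[:2])
    return np.array(out)
def proj(c,P):
    R=np.array(c['rvec'],float); K=np.array([[c['fx'],0,c['cx']],[0,c['fy'],c['cy']],[0,0,1]],float)
    return cv2.projectPoints(np.array(P,float),R,np.array(c['tvec'],float),K,None)[0].reshape(-1,2)
E
python3 - <<'E'
from h import *
for n in ('top','side'):
    c=snap(n,n+'0'); R=cv2.Rodrigues(np.array(c['rvec'],float))[0]; print(n,c['fx'],-R.T@np.array(c['tvec']).ravel(),R[2])
print(env.get_obs())
E
```

```text
top 401.9528378692061 [ 0.4238806  -0.01411489  0.93221786] [ 0.15634499 -0.00279741 -0.98769855]
side 500.5017968923293 [0.08710366 0.52484923 0.72998832] [ 0.50975843 -0.53367078 -0.67479022]
{'time_s': 0.1, 'qpos': array([76.15125269, 18.43310584, -4.01454543, 83.168551  ,  1.29338168,
       78.54131387, -3.25935352]), 'joint_velocities': array([ 0.0189586 , -0.05918877,  0.07953972, -0.09598616, -0.01583231,
        0.06622008, -0.02329203]), 'effort': array([ 6.68074190e-04, -4.92571270e+01, -4.05641366e-01, -3.13402569e+01,
       -6.42520166e-02,  3.94469930e-02,  8.73410340e-05]), 'tool_pos': array([ 0.16429044, -0.62837473,  0.22158449]), 'tool_rot': array([-1.79902168e+02,  4.27273790e-03,  1.46577475e+01]), 'force': array([-0.6700188 , -0.20332508, -0.67032921]), 'wrist_torque': array([ 0.04585081, -0.01284978,  0.01597983]), 'grip_width': 0.08680485725691128}
```

View pics/top0.png

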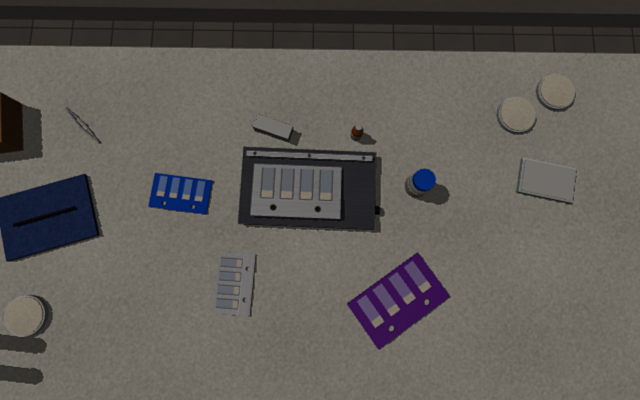

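View pics/side0.png

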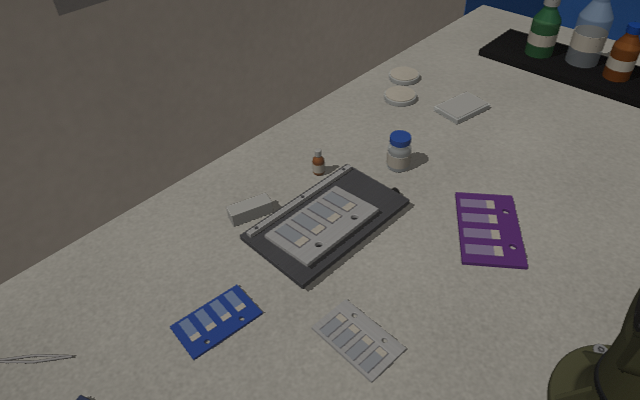

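Silver candidates are the plate on the black stage (top 296,190) and a smaller loose one (236,284). The blue (181,194) and purple (398,300) ones are ruled out. The one on the stage fits because it is the larger silver plate, so I'll enlarge it to confirm.

Run:
```python
from h import *
i=cv2.imread('pics/top0.png')[140:240,230:390]
i=cv2.convertScaleAbs(cv2.resize(i,None,fx=5,fy=5,interpolation=cv2.INTER_CUBIC),alpha=1.8,beta=20)
cv2.imwrite('pics/crop0.png',i)
```

```text
(no output)
```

View pics/crop0.png

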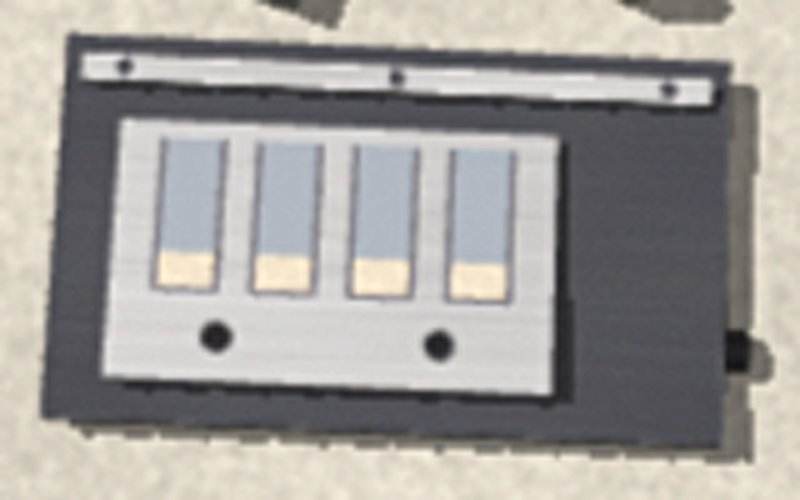

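```bash
cat > fit.py <<'E'
from h import *
from scipy.optimize import least_squares
from scipy.spatial.transform import Rotation as Ro
def P(p,L,tilt=0,z0=0):
    # tilt about far bottom edge (plate x=+.06)
    L=np.array(L,float); q=L-[.06,0,0]; q=Ro.from_euler('y',tilt).apply(q)+[.06,0,0]
    q=Ro.from_euler('z',p[2]).apply(q); return q+[p[0],p[1],z0]
def fit(c,L,uv,tilt=0,z0=0):
    r=least_squares(lambda p:(proj(c,P(p,L,tilt,z0))-uv).ravel(),[.55,0,0],loss='soft_l1')
    return r.x, np.abs(r.fun).max()
STAGE=[[.085,.155,.025],[.085,-.155,.025],[-.095,-.155,.025],[-.095,.155,.025],[.073,.145,.035],[.073,-.145,.035]]
PLATE=[[.06,.1,.008],[.06,-.1,.008],[-.06,-.1,.008],[-.06,.1,.008],[-.04,.05,.008],[-.04,-.05,.008]]
def rel(s,p):
    d=np.array(p[:2])-s[:2]; a=s[2]; return np.array([np.cos(a)*d[0]+np.sin(a)*d[1],-np.sin(a)*d[0]+np.cos(a)*d[1]])*1000, p[2]-a
E
python3 - <<'E'
from fit import *
c=np.load('pics/top0.npy',allow_pickle=True).item()
f=lambda a:np.array(a)/5-.4+np.array([230,140])
s,e=fit(c,STAGE,f([[70,35],[731,62],[720,447],[42,416],[82,55],[715,80]]));print(s,e)
p,e=fit(c,PLATE,f([[122,120],[559,136],[553,396],[102,376],[216,336],[439,345]]),np.arcsin(.06),.025);print(p,e)
print(rel(s,p)); np.save('s.npy',s)
for n,z,uv in (('jar',.085,(424,180)),('oil',.065,(357,128)),('box',.03,(272,128))): print(n,ray(c,[uv],z), rel(s,[*ray(c,[uv],z)[0],0])[0])
print(P(s,[[-.04,.05,.025],[-.04,-.05,.025]]))
E
```

```text
[ 5.98258083e-01  5.45852878e-04 -3.15078106e-02] 0.9098002463645685
[ 0.58219621  0.02647479 -0.02971533] 0.4921563268365503
(array([-16.87072481,  25.41007524]), np.float64(0.0017924760697186591))
jar [[ 0.60055451 -0.25013239]] [  10.19230274 -250.48148212]
oil [[ 0.72212473 -0.10863369]] [ 127.24460953 -105.22322819]
box [[0.73160852 0.08619438]] [130.58609867  89.80690525]
[[ 0.55985307  0.05178114  0.025     ]
 [ 0.55670281 -0.04816923  0.025     ]]
```

The crop confirms it. The plate is the large silver one, with holes at crop (216,336) and (439,345), about 25 mm to +y and 17 mm to -x of its seat and nearly square. I'll push it to the fence with two spread fingertips first, then push it -y.

>>> {"method": "servo_tool", "body": {"plan": [[1,[0,0,0],[0,0,5.5]],[1,[0,0,0],[0,0,5.5]],[1,[0,0,0],[0,0,5.5]],[1,[2.2,-2.5,0],[0,0,0]],[1,[2.2,-2.5,0],[0,0,0]],[1,[2.2,-2.5,0],[0,0,0]],[1,[2.2,-2.5,0],[0,0,0]],[1,[2.2,-2.5,0],[0,0,0]],[1,[2.2,-2.5,0],[0,0,0]],[1,[2.2,-2.5,0],[0,0,0]],[1,[2.2,-2.5,0],[0,0,0]],[1,[2.2,-2.5,0],[0,0,0]],[1,[2.2,-2.5,0],[0,0,0]],[1,[2.2,-2.5,0],[0,0,0]],[1,[2.2,-2.5,0],[0,0,0]],[1,[0,0,0],[0,0,0]]]}}

```text
time_s: 1.43
tool_pos: [0.4483, -0.3265, 0.2115]
tool_rot: [-179.2, 0.6, -3.2]
force: [0.7, 1.5, 0.4]
grip_width: 0.0871
```

>>> {"method": "servo_tool", "body": {"plan": [[1,[0.2,-2.9,0],[0,0,0]],[1,[0.2,-2.9,0],[0,0,0]],[1,[0.2,-2.9,0],[0,0,0]],[1,[0.2,-2.9,0],[0,0,0]],[1,[0.2,-2.9,0],[0,0,0]],[1,[0.2,-2.9,0],[0,0,0]],[1,[0.2,-2.9,0],[0,0,0]],[1,[0.2,-2.9,0],[0,0,0]],[1,[0.2,-2.9,0],[0,0,0]],[1,[0.2,-2.9,0],[0,0,0]],[1,[0.2,-2.9,0],[0,0,0]],[1,[0.2,-2.9,0],[0,0,0]],[1,[0,0,0],[-0.8,0.6,-1.4]],[1,[0,0,0],[0,0,0]]]}}

```text
time_s: 2.6
tool_pos: [0.4889, 0.037, 0.2104]
tool_rot: [-180.0, 0.5, -1.5]
force: [-0.6, -1.9, 0.7]
grip_width: 0.0872
```

>>> {"method": "servo_tool", "body": {"plan": [[1,[0,0.2,2.6],[0,0.5,0]],[1,[0,0.2,2.6],[0,0,0.2]],[1,[0,0.2,2.6],[0,0,0]],[1,[0,0.2,2.6],[0,0,0]],[1,[0,0,2.6],[0,0,0]],[1,[0,0,2.4],[0,0,0]],[1,[0,0,1],[0,0,0]],[1,[0,0,0.5],[0,0,0]],[1,[0,0,0],[0,0,0]],[1,[0,0,0],[0,0,0]]]}}

```text
time_s: 3.43
tool_pos: [0.4895, 0.0186, 0.0354]
tool_rot: [179.8, -0.1, -2.5]
force: [0.4, 0.7, 0.6]
grip_width: 0.0871
```

>>> {"method": "servo_tool", "body": {"plan": [[1,[0,-0.9,0.3],[0.2,0,-0.6]],[1,[0,0,0.3],[0,0,0]],[1,[0,0,0],[0,0,0]],[1,[0.6,0,0],[0,0,0]],[1,[0.6,0,0],[0,0,0]],[1,[0.3,0,0],[0,0,0]],[1,[0,0,0],[0,0,0]]]}}

```text
time_s: 4.02
tool_pos: [0.5113, 0.028, 0.0345]
tool_rot: [180.0, -0.7, -1.8]
force: [-1.6, 0.3, -0.4]
grip_width: 0.087
```

>>> {"method": "servo_tool", "body": {"plan": [[1,[-0.3,0,0.4],[0,-0.6,0]],[1,[0,0,0.1],[0,0,0]],[1,[0,0,0],[0,0,0]],[1,[0.3,0,0],[0,0,0]],[1,[0.3,0,0],[0,0,0]],[1,[0.3,0,0],[0,0,0]],[1,[0.3,0,0],[0,0,0]],[1,[0,0,0],[0,0,0]]]}}

```text
time_s: 4.68
tool_pos: [0.5175, 0.0276, 0.0279]
tool_rot: [179.9, 0.4, -1.8]
force: [-0.5, -0.4, -0.1]
grip_width: 0.087
```

>>> {"method": "servo_tool", "body": {"plan": [[1,[0.2,0,-0.1],[0,0.3,0]],[1,[0.2,0,0],[0,0,0]],[1,[0.2,0,0],[0,0,0]],[1,[0.2,0,0],[0,0,0]],[1,[0.2,0,0],[0,0,0]],[1,[0,0,0],[0,0,0]]]}}

```text
time_s: 5.18
tool_pos: [0.5282, 0.0271, 0.028]
tool_rot: [179.9, 0.1, -1.8]
force: [-1.8, 0.2, -0.7]
grip_width: 0.087
```

```bash
cat > crop.py <<'E'
import sys
from fit import *
n=sys.argv[1]; c=snap('top',n)
i=cv2.convertScaleAbs(cv2.resize(c['image'][140:240,230:390],None,fx=5,fy=5,interpolation=cv2.INTER_CUBIC),alpha=1.8,beta=20)
cv2.imwrite(f'pics/{n}c.png',i); o=env.get_obs(); print(o['tool_pos'],o['tool_rot'],o['force'])
E
python3 crop.py a1
```

```text
[0.52814736 0.02709374 0.02804145] [ 1.79947737e+02  1.27435198e-01 -1.83142952e+00] [-0.48674541 -0.95513172 -0.2009113 ]
```

View pics/a1c.png

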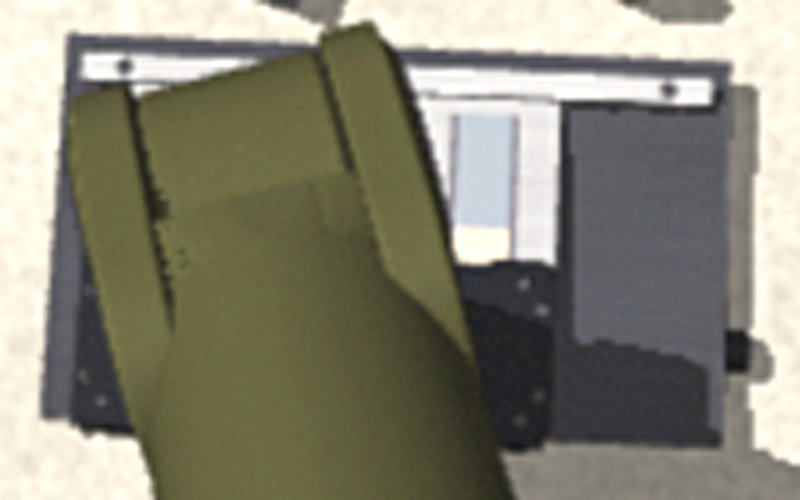

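The plate's far edge is now almost at the fence, with a thin dark line at crop (490,98). I'll push gently until the force shows contact.

>>> {"method": "servo_tool", "body": {"plan": [[1,[0.1,0,0],[0,0,0]],[1,[0.1,0,0],[0,0,0]],[1,[0.1,0,0],[0,0,0]]]}}

```text
time_s: 5.48
tool_pos: [0.5293, 0.027, 0.0277]
tool_rot: [179.9, 0.4, -1.8]
force: [-6.6, -0.1, 3.3]
grip_width: 0.0866
```

>>> {"method": "servo_tool", "body": {"plan": [[1,[0.15,0,0],[0,0,0]],[1,[0.15,0,0],[0,0,0]]]}}

```text
time_s: 5.65
tool_pos: [0.5293, 0.027, 0.0277]
tool_rot: [179.8, 0.8, -1.8]
force: [-7.9, -0.6, 5.6]
grip_width: 0.0868
```

Against the fence (force -8 N, position stalled). Next I'll back off, rise and re-measure.

>>> {"method": "servo_tool", "body": {"plan": [[1,[-0.8,0,0],[0,0,0]],[1,[-1.5,0,0],[0,0,0]],[1,[-1.5,0,-1],[0,0,0]],[1,[0,0,-3],[0,0,0]],[1,[0,0,-3],[0,0,0]],[1,[0,0,-3],[0,0,0]],[1,[0,-2.8,-2],[0,0,7]],[1,[0,-2.8,0],[0,0,7]],[1,[0,-2.8,0],[0,0,7]],[1,[0,-2.8,0],[0,0,7]],[1,[0,-2.8,0],[0,0,7]],[1,[0,0,0],[0,0,7]],[1,[0,0,0],[0,0,7]],[1,[0,0,0],[0,0,0]]]}}

```text
time_s: 6.82
tool_pos: [0.5342, 0.16, 0.1493]
tool_rot: [179.4, -0.6, -40.0]
force: [0.1, -0.7, -0.0]
grip_width: 0.0869
```

```bash
python3 crop.py a2; python3 -c "
from h import *;print(env.get_obs()['qpos'])"
```

```text
[0.53402371 0.16149273 0.14988547] [179.52477247  -0.5845122  -39.85858991] [-0.46697214  0.11546899  0.69622253]
[  -2.02888284   11.16136871  -20.12118881  101.19369219    4.89911785
   68.52331047 -153.46804482]
```

View pics/a2c.png

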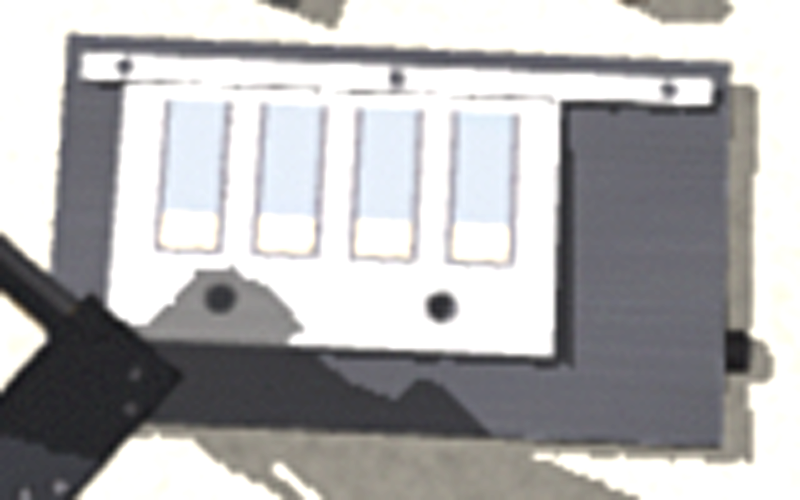

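The plate is square against the fence, with holes at crop (220,297) and (442,306). Joint 7 is near its limit (-153.5°), so I'll turn the other way to yaw ≈ +88°.

>>> {"method": "servo_tool", "body": {"plan": [[1,[0,0,0],[0,0,-7.1]],[1,[0,0,0],[0,0,-7.1]],[1,[0,0,0],[0,0,-7.1]],[1,[0,0,0],[0,0,-7.1]],[1,[0,0,0],[0,0,-7.1]],[1,[0,0,0],[0,0,-7.1]],[1,[0,0,0],[0,0,-7.1]],[1,[0,0,0],[0,0,-7.1]],[1,[0,0,0],[0,0,-7.1]],[1,[0,0,0],[0,0,-7.1]],[1,[0,0,0],[0,0,-7.1]],[1,[0,0,0],[0,0,-7.1]],[1,[0,0,0],[0,0,-7.1]],[1,[0,0,0],[0,0,-7.1]],[1,[0,0,0],[0,0,-7.1]],[1,[0,0,0],[0,0,-7.1]],[1,[0,0,0],[0,0,-7.1]],[1,[0,0,0],[0,0,-7]],[1,[0,0,0],[0,0,0]]]}}

```text
time_s: 8.45
tool_pos: [0.5427, 0.1623, 0.1663]
tool_rot: [177.3, -0.4, 89.4]
force: [0.4, -1.0, -0.9]
grip_width: 0.0868
```

>>> {"method": "servo_tool", "body": {"plan": [[1,[0,2,0],[2.7,-0.4,1.2]],[1,[0,2,0],[0,0,0]],[1,[0,1.5,1],[0,0,0]],[1,[0,0,3],[0,0,0]],[1,[0,0,3],[0,0,0]],[1,[0,0,2],[0,0,0]],[1,[0,0,1],[0,0,0]],[1,[0,0,0],[0,0,0]],[1,[0,0,0],[0,0,0]]]}}

```text
time_s: 9.2
tool_pos: [0.6039, 0.1581, 0.0708]
tool_rot: [179.3, -0.8, 86.3]
force: [-0.5, -0.2, 0.3]
grip_width: 0.0868
```

>>> {"method": "servo_tool", "body": {"plan": [[1,[0,-0.6,0.5],[0.7,-0.8,-1.9]],[1,[0,0,1.5],[0,0,0]],[1,[0,0,1.2],[0,0,0]],[1,[0,0,0.6],[0,0,0]],[1,[0,0,0],[0,0,0]],[1,[0,0,0],[0,0,0]]]}}

```text
time_s: 9.7
tool_pos: [0.6014, 0.1604, 0.0383]
tool_rot: [179.4, -0.1, 88.4]
force: [0.7, -1.1, 0.4]
grip_width: 0.0869
```

>>> {"method": "servo_tool", "body": {"plan": [[1,[0,-0.3,0.6],[0.6,0,0.2]],[1,[0,0,0.3],[0,0,0]],[1,[0,0,0],[0,0,0]],[1,[-0.6,0,0],[0,0,0]],[1,[-0.6,0,0],[0,0,0]],[1,[-0.5,0,0],[0,0,0]],[1,[0,0,0],[0,0,0]]]}}

```text
time_s: 10.28
tool_pos: [0.5988, 0.1424, 0.0305]
tool_rot: [179.9, -0.1, 88.3]
force: [0.3, -1.7, -0.1]
grip_width: 0.087
```

>>> {"method": "servo_tool", "body": {"plan": [[1,[-0.3,0,0],[0,0,0]],[1,[-0.3,0,0],[0,0,0]],[1,[-0.3,0,0],[0,0,0]],[1,[-0.3,0,0],[0,0,0]],[1,[-0.3,0,0],[0,0,0]],[1,[-0.3,0,0],[0,0,0]],[1,[-0.3,0,0],[0,0,0]],[1,[0,0,0],[0,0,0]]]}}

```text
time_s: 10.95
tool_pos: [0.5979, 0.1222, 0.031]
tool_rot: [179.9, -0.3, 88.3]
force: [0.0, 1.1, -0.5]
grip_width: 0.087
```

```bash
python3 crop.py a3
```

```text
[0.59791725 0.12215807 0.03098736] [179.88370756  -0.30753789  88.31324483] [-0.80418482  1.38443658  0.08651417]
```

View pics/a3c.png

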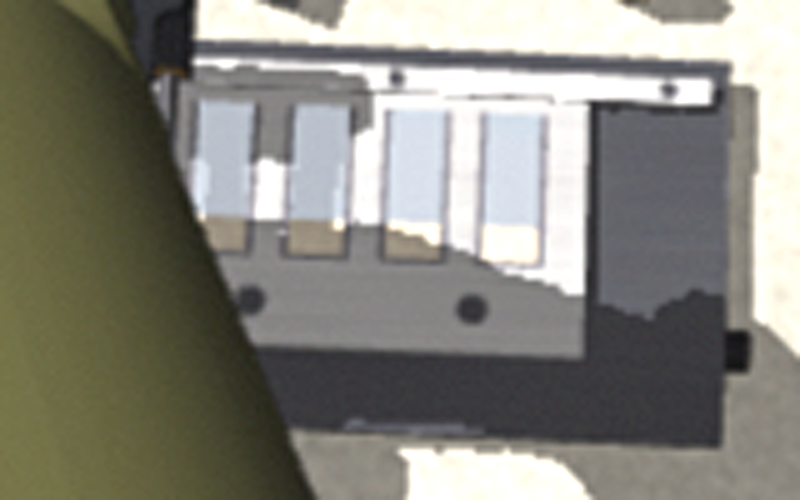

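Sliding squarely along the fence, about 12 mm to go. I'll continue slowly with the tips slightly lower.

>>> {"method": "servo_tool", "body": {"plan": [[1,[-0.1,0,0.2],[0,0,0]],[1,[-0.2,0,0],[0,0,0]],[1,[-0.2,0,0],[0,0,0]],[1,[-0.2,0,0],[0,0,0]],[1,[-0.1,0,0],[0,0,0]],[1,[-0.1,0,0],[0,0,0]],[1,[0,0,0],[0,0,0]]]}}

```text
time_s: 11.58
tool_pos: [0.5978, 0.1154, 0.0294]
tool_rot: [179.8, -0.5, 88.4]
force: [-0.1, 2.8, -0.1]
grip_width: 0.0869
```

>>> {"method": "servo_tool", "body": {"plan": [[1,[-0.1,0,0],[0,0,0]],[1,[-0.1,0,0],[0,0,0]],[1,[-0.1,0,0],[0,0,0]]]}}

```text
time_s: 11.83
tool_pos: [0.598, 0.1111, 0.0293]
tool_rot: [179.8, -0.4, 88.4]
force: [0.4, 2.8, 0.1]
grip_width: 0.0872
```

>>> {"method": "servo_tool", "body": {"plan": [[1,[-0.1,0,0],[0,0,0]],[1,[-0.1,0,0],[0,0,0]]]}}

```text
time_s: 12.0
tool_pos: [0.598, 0.109, 0.0293]
tool_rot: [179.8, -0.4, 88.4]
force: [0.2, 3.0, 0.3]
grip_width: 0.0872
```

>>> {"method": "servo_tool", "body": {"plan": [[1,[-0.1,0,0],[0,0,0]],[1,[0,0,0],[0,0,0]]]}}

```text
time_s: 12.17
tool_pos: [0.598, 0.1087, 0.0293]
tool_rot: [179.8, -0.5, 88.4]
force: [0.7, 1.9, -0.1]
grip_width: 0.0872
```

```bash
python3 crop.py a4
python3 - <<'E'
from h import *
c=snap('side','s4')
i=cv2.convertScaleAbs(cv2.resize(c['image'][155:290,230:425],None,fx=4,fy=4,interpolation=cv2.INTER_CUBIC),alpha=1.5,beta=20)
a=cv2.imread('pics/a4c.png')
cv2.imwrite('pics/m4.png',np.vstack([cv2.resize(a[:, 150:],(480,370)),cv2.resize(i,None,fx=.41,fy=.41)[:, :480] if i.shape[1]*.41>480 else cv2.copyMakeBorder(cv2.resize(i,None,fx=.41,fy=.41),0,0,0,480-round(i.shape[1]*.41),cv2.BORDER_CONSTANT)]))
E
```

```text
[0.5979759  0.10863629 0.02932852] [179.7866347   -0.50987551  88.4163341 ] [ 0.03324357  3.75067386 -0.40568352]
```

View pics/m4.png

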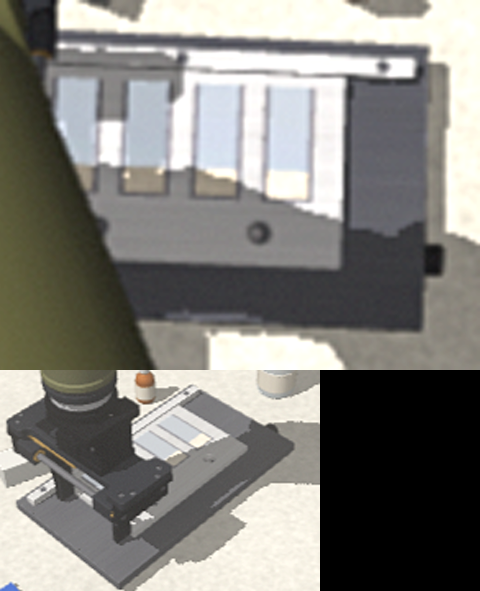

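The pin now shows in the right hole (m4 at 259,232). I'll check for the hard stop that means it has seated.

>>> {"method": "servo_tool", "body": {"plan": [[1,[-0.15,0,0],[0,0,0]],[1,[-0.15,0,0],[0,0,0]]]}}

```text
time_s: 12.43
tool_pos: [0.598, 0.1084, 0.0295]
tool_rot: [179.7, -0.7, 88.5]
force: [1.1, 5.6, -0.9]
grip_width: 0.0871
```

>>> {"method": "servo_tool", "body": {"plan": [[1,[-0.1,0,0],[0,0,0]],[1,[-0.1,0,0],[0,0,0]]]}}

```text
time_s: 12.6
tool_pos: [0.5979, 0.1085, 0.0295]
tool_rot: [179.7, -0.9, 88.5]
force: [-0.5, 6.1, -1.0]
grip_width: 0.0867
```

It stops at 6 N where the pins should be. Next I'll withdraw, rise and check.

>>> {"method": "servo_tool", "body": {"plan": [[1,[0.5,0,0],[0,0,0]],[1,[1.5,0,0],[0,0,0]],[1,[2,0,0],[0,0,0]],[1,[1,0,-2],[0,0,0]],[1,[0,0,-3],[0,0,0]],[1,[0,0,-3],[0,0,0]],[1,[2,0,-3],[0,0,0]],[1,[3,0,-2],[0,0,0]],[1,[3,0,0],[0,0,0]],[1,[3,0,0],[0,0,0]],[1,[3,0,0],[0,0,0]],[1,[0,0,0],[0,0,0]]]}}

```text
time_s: 13.6
tool_pos: [0.6069, 0.2791, 0.1625]
tool_rot: [179.9, 1.1, 87.3]
force: [-0.9, -0.0, -0.1]
grip_width: 0.0871
```

```bash
python3 crop.py a5
python3 - <<'E'
from h import *
c=snap('side','s5')
i=cv2.convertScaleAbs(cv2.resize(c['image'][155:290,230:425],None,fx=2.8,fy=2.8,interpolation=cv2.INTER_CUBIC),alpha=1.5,beta=20)
a=cv2.imread('pics/a5c.png')
a=cv2.resize(a,None,fx=.4,fy=.4) if 0 else a
s=np.load('s.npy')
np.save('x.npy',s)
big=np.zeros((600,800,3),np.uint8); big[:370,:592]=cv2.resize(a,(592,370)); big[370:,:]=0
h=cv2.resize(i,None,fx=.6,fy=.6); big[372:372+h.shape[0],:h.shape[1]]=h[:228]
k=cv2.convertScaleAbs(cv2.resize(c['image'][205:255,300:370],None,fx=4.5,fy=4.5,interpolation=cv2.INTER_CUBIC),alpha=1.5,beta=20)
big[372:372+k.shape[0],400:400+k.shape[1]]=k
cv2.imwrite('pics/m5.png',big)
E
```

```text
[0.60771922 0.27564051 0.16247247] [179.89224892   1.26268759  87.1326543 ] [ 0.20499022 -0.27765798 -0.00457887]
```

View pics/m5.png

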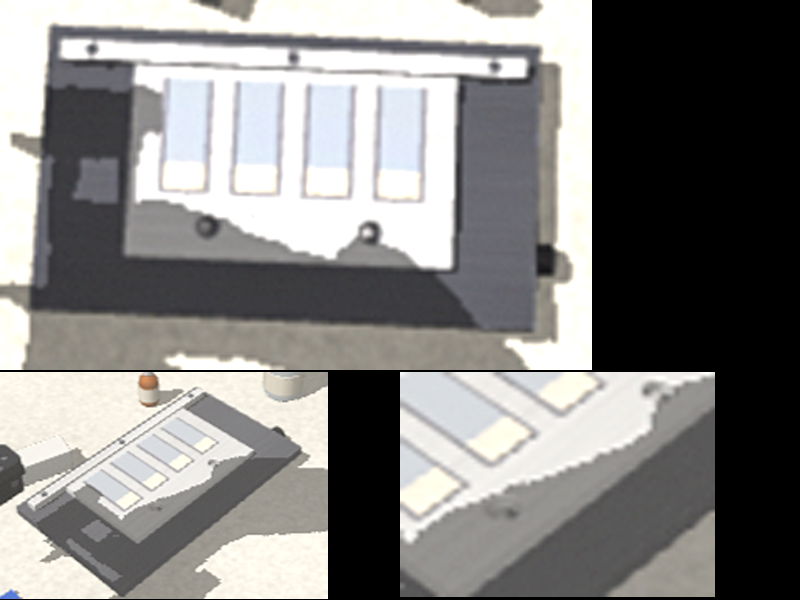

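Run:
```python
from fit import *
s=np.load('s.npy'); c=np.load('pics/s5.npy',allow_pickle=True).item()
x0,y0,k=238,160,4.5
i=cv2.convertScaleAbs(cv2.resize(c['image'][y0:y0+125,x0:x0+175],None,fx=k,fy=k,interpolation=cv2.INTER_CUBIC),alpha=1.5,beta=20)
def draw(L,tilt,z0,col):
    q=proj(c,P(s,L,tilt,z0)); q=((q-[x0,y0]+.5)*k).round().astype(int); cv2.polylines(i,[q.reshape(-1,1,2)],True,col,1)
draw(PLATE[:4],0,.025,(0,200,0)); draw(PLATE[:4],np.arcsin(.06),.025,(0,0,255)); draw(STAGE[:4],0,0,(255,100,0))
cv2.imwrite('pics/m6.png',i)
a=np.load('pics/top0.npy',allow_pickle=True).item()['image'];b=np.load('pics/a5.npy',allow_pickle=True).item()['image']
for n,(u,v) in dict(jar=(424,180),oil=(357,131),box=(272,128)).items():
    print(n,cv2.phaseCorrelate(*[np.float32(m[v-16:v+16,u-24:u+24].mean(2)) for m in (a,b)]))
```

```text
jar ((-0.005302878902899266, 0.06892473945441147), 0.9935549649720391)
oil ((0.007303498976021672, 0.05807309683898332), 0.9827722435196241)
box ((0.04694431304826452, -0.013359223678442333), 1.0157172931358218)
```

View pics/m6.png

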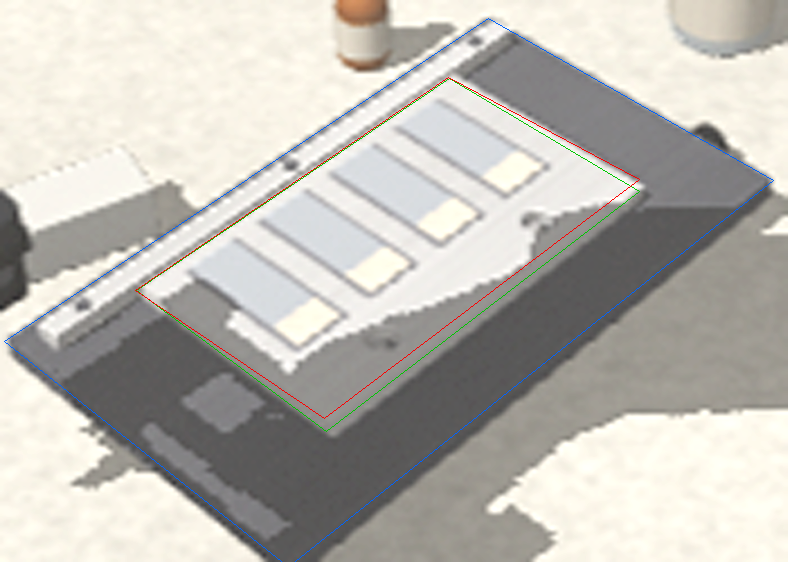

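The side view matches the flat, seated outline (green, near corner at 327,431) and not the tilted one (red). The jar, oil bottle and slide box have not moved. I'm handing it in.

```bash
python3 -c "
from h import *;print(env.sign_off())"
```

```text
the job is handed in; nothing more can be done
None
```

I handed the job in at about 14 s of the 72 s limit. By my checks the plate is seated over both pins, but `sign_off` gives no verdict. I pushed the plate square against the fence with the two spread fingertips, then slid it towards -y until the holes dropped over the pins. After that I pulled the fingers back and raised them clear.

**Last checks:**
- **Seating:** A pin shows in each hole, and the sideways push stopped where the pins should be, with only about 6 N on the tool.
- **Flatness:** In the side view the plate's outline matches the flat, seated prediction to about 1–2 mm, not the tilted one.
- **Bystanders:** The jar, oil bottle and slide box shifted less than 0.1 pixel between the first and last top pictures.
- **Gripper:** The fingers are about 14 cm above the deck, touching nothing.

No check failed. The stage's first camera fit was off by up to 0.9 pixel (about 2 mm), but contact with the fence agreed with it to about 1 mm. I did not measure the hole-to-pin distances more finely than that.

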